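# Lock the cartridge rack, then show the flow cell to the inspection camera

## Task

Swing the turnbutton fully across the end of the rack so that the rack is locked into its cradle, then draw the flow cell (the tall cartridge with the round window) straight up out of its slot, gripping it by its black head so that the window stays clear. Hold it still and upright in the air in front of the inspection camera, one window facing squarely into the lens, the window's centre level with and centred on the lens and 90 mm in front of it, and finish while holding it there. Leave the rack, the other cartridges and everything else on the bench where they are, and do not bump the camera.

Things in the scene. Friction and masses are not known exactly. Their poses are not given: they have to be found in the camera images.
- turnbutton (a joint): Steel turnbutton on the cradle's +y end, turning about a vertical pivot. 0 rad = fully open (its wing points along the cradle's -x), 1.571 rad = fully across (wing points along the cradle's -y, over the rack's end; hard stop). The value grows anticlockwise seen from above. It turns with light friction (about 1 N at the peg) and stays where it is left.
- turnbutton_peg (a point): Middle of the upright round peg on the turnbutton's wing, by which it is moved: peg 12 mm in diameter and 40 mm tall (20 mm above and below this point), 40 mm from the pivot axis. The flat wing lies right below the peg (16 mm wide, reaching 49 mm from the pivot).
- turnbutton_pivot (a point): Point on the turnbutton's vertical pivot axis, at the height of the peg's middle (79 mm above the bench); its axes are the cradle's axes. Fixed.
- rack: Loose grey plastic rack block, 70 (x) by 240 (y) by 40 (z) mm, 0.7 kg, lying in a low fixed aluminium cradle; origin at the centre of its underside, 8 mm above the bench. Three slots at y = -90, -30 and +30 mm, 30 mm deep, 1.5 mm play on each side of a cartridge, each holding one cartridge. The +y end is bare: the turnbutton's wing swings over it, 4.5 mm above its top.
- cell_center (a point): Centre of the flow cell, half-way up it and at the centre of its round windows (18 mm glass, on both its +x and -x faces; x is the windows' axis, z up along the cell). Aluminium body 20 (x) by 32 (y) mm, 92 mm tall in all; the topmost 30 mm (from 16 to 46 mm above this point) are the black head, 24 (x) by 38 (y) mm; two 8 mm tall steel nipples stand on top. About 0.16 kg. It stands in any of the three slots; the only cartridge with windows and nipples, and the tallest.
- blank_a_center (a point): Centre (half-way up) of a blank cartridge without window, 68 mm tall, black head 24 by 38 mm, standing in another slot. Leave it.
- blank_b_center (a point): Centre (half-way up) of the second, identical blank cartridge. Leave it.
- lens (a point): Centre of the inspection camera's lens front, on its optical axis. The camera looks level along this frame's -x; z is up. The viewing place is at x = -90 mm, y = 0, z = 0 in this frame. The lens is 170 to 210 mm above the bench.
- camera: The inspection camera: grey box 80 by 50 by 50 mm with a black barrel (46 mm in diameter, 50 mm long) on a round steel pillar, fixed to the bench. Origin on the pillar's axis, 210 mm below the lens axis; the lens front is 100 mm along its -x. Nothing of it rises more than 25 mm above the lens axis.
- vial: Small capped vial, 23 mm in diameter, 46 mm tall; origin under its base. Leave it.
- jar: Capped jar, 56 mm in diameter, 65 mm tall; origin under its base. Leave it.
- screwdriver_grip (a point): Handle of a 160 mm screwdriver lying on the bench. Leave it.
- beaker: Glass beaker, 60 mm in diameter, 70 mm tall; origin under its base. Leave it.
- ferrule: Steel collar, 32 mm in diameter, 12 mm tall, lying flat; origin under its base. Leave it.
- swab_box: Open white box 90 by 120 by 35 mm; origin under its base. Leave it.
- spanner_grip (a point): Handle of a 130 mm spanner lying on the bench. Leave it.

How it is judged:
On the way, in this order (a step that is already met when the one before it is completed fails the run):
1. the turnbutton is swung fully across the rack while the flow cell is still in its slot (value of joint turnbutton above 1.4 rad and distance of cell_center from where it was at the start of the episode below 0.012 m), for 0.2 s.
2. the flow cell is drawn up out of its slot with the rack still locked (value of joint turnbutton above 1.35 rad and distance of cell_center from where it was at the start of the episode above 0.04 m and height (world z) of cell_center above 0.1 m and contact force between cell and rack below 0.1 N and contact force between cell and the fingers above 0.8 N), for 0.1 s.
At the end, for the whole second after the job is handed in: Turnbutton >1.35 rad; cell held by fingers alone at its head (grasp >18 mm above centre), still, upright within 0.12 rad, window axis within 0.14 rad of the lens axis, centre within 10 mm of it sideways and in height, 75 to 105 mm ahead of the lens; rack and blanks within 12 mm of start (value of joint turnbutton above 1.35 rad and contact force between cell and the fingers above 0.8 N and contact force between cell and rack below 0.1 N and contact force between cell and camera below 0.1 N and x of cell_center in the frame of lens between -0.105 and -0.075 m and y of cell_center in the frame of lens between -0.01 and 0.01 m and z of cell_center in the frame of lens between -0.01 and 0.01 m and angle between cell_center's own z axis and vertical below 0.12 rad and angle between the x axis of cell_center and the x axis of lens, either way round below 0.14 rad and z of the grasp point in the frame of cell_center above 0.018 m and linear speed of cell below 0.02 m/s and angular speed of cell below 0.15 rad/s and distance of each of rack, blank_a_center, blank_b_center from where it was at the start of the episode below 0.012 m); the arm keeps its last pose, push and grip.
It fails at once if the rack is lifted or shifted by more than 12 mm (distance of rack from where it was at the start of the episode above 0.012 m).
It fails at once if a blank cartridge is shifted by more than 12 mm (distance of any of blank_a_center, blank_b_center from where it was at the start of the episode above 0.012 m).
It fails at once if a bystander is pushed more than 30 mm (distance of any of vial, jar, screwdriver_grip, beaker, ferrule, swab_box, spanner_grip from where it was at the start of the episode above 0.03 m).
It fails at once if the camera is bumped (more than 2 N) (contact force between camera and anything else above 2 N).
It also fails if it takes over 48 s, if anything falls off the work surface, if the arm or the gripper's body presses on something with over 40 N, if the wrist force passes 120 N, or if a joint passes its speed limit or range.

## Robot

A 7-joint arm with a two-finger parallel gripper is mounted at the origin on the work surface. World frame = base frame: x ahead of the robot, y to its left, z up, the work surface at z = 0. Lengths are in m, angles in rad, forces in N, time in s.
With the tool pointing down it reaches from about 0.4 to 0.85 m from the base axis. Payload 10.4 kg.
Tool frame: the origin (TCP) lies at the very end of the fingers, on their centre line; the grasp point (between the pads) lies 19 mm behind it (grasp_offset is the distance from the TCP to the grasp point, in m); z points along the fingers, y is the line along which they close (so a half turn about z gives the same grasp; the last joint's range is limited). The gripper opens to 85 mm and grips with 20 to 120 N. Pads are 22 mm wide; open, the fingers measure 114 mm over their backs; the gripper's body (76 mm by 85 mm) begins 54 mm behind the grasp point. The pads swing forward as they close: fully open they stand 13 mm farther back than shut.
Start: joints at [-1.331, 0.332, -0.065, 1.46, 0.022, 1.35, -0.088], TCP at [0.162, 0.604, 0.231] pointing down, gripper open.
Joint ranges: [-2.6, 2.6], [-0.5, 2.12], [-1.47, 1.34], [0.16, 2.42], [-1.27, 4.41], [0.06, 2.06], [-2.6, 2.6]. Speed limits (rad/s): [2.22, 2.22, 2.79, 2.79, 3.14, 3.14, 3.14].

## Interface

Orientations are given as a unit quaternion [x, y, z, w].
In Python, from workcell import * gives the robot as it stands.
- The arm moves only by the tool jog_arm, never from a script. Its argument "plan" is a list of rows, each a list of 3 entries, a list of its own where there are three numbers: the turn, a rotation vector about the tool's x, y, z in rad, then the shift along the tool's x, y, z in m, then the finger opening in m, from 0 to 0.0854. A call has 1 to 8 rows; each row is the pose to reach, as a shift and turn from the pose commanded when the call began, along the tool's axes at that moment; what a row does not reach only later rows make up. A row lasts 1/12 s, in which the tool goes at most 41.7 mm and 7.16 degrees, less where a joint would pass 70% of its speed; a pose out of reach is approached as far as the arm can. A call with a gripper value outside its range is refused whole. The fingers move at their own pace and stop on an object; "force" is the grip in N (left out, the last holds). Time passes only in rows, so rows that repeat a pose let the fingers close. It gives the time, the measured TCP pose, the force, the opening and the grip force at its end, in the units of the state.
- get_obs(): the state, without advancing time (a new reading comes with each control period).
- camera(name): name is "scene" or "top" or "wrist"; returns a dict with "img" (400x640x3 uint8, red, green, blue), "mtx" (3x3 intrinsics, pixels), "extrinsics" (4x4, takes a point from camera to world coordinates). Camera axes: x right, y down, z forward; pixel columns grow to the right and rows downward; lengths in m; the calibration is good to about 2 mm. The wrist camera is an equidistant fisheye: a pixel r from the principal point sees the ray r / f radians off the axis. A picture is of the moment at which its call begins. There is no depth.
- hand_in(): hands the job in; it is judged then, once.
The state is a dict: "clock": time; "joint_pos": joint angles; "joint_velocities": joint speeds; "tau": joint torques, N m; "position": TCP position; "ee_rot": TCP orientation; "ft_force": force on the tool from outside, world axes, zero at the start; "torque": the same for the moment, N m; "grip_width": opening from 0.0 (shut) to 1.0 (fully open); "grasp_force": force on a finger pad.
Only numpy, scipy, OpenCV 4.12 (cv2) and the standard library are available. Lean on these libraries where they do the work, as an engineer would, in place of code of your own. Each camera call takes 0.05 s, during which the arm holds its last target. There are 200 camera calls.

## Working session

There is one attempt and no reset: what is moved stays moved. The work goes in short steps, Python scripts to look and compute and a tool call to move; the robot and the scene stay as the last step left them, time stands still between calls to the robot, and variables do not carry over. Pictures are saved under pics/ and viewed, at most 10 in all, crops included, and the job is handed in when it is done.

Besides the shell and the picture viewer there is one more tool, called after "Call:" by a JSON object that holds its "method" and its "body". jog_arm: Moves the arm, as the interface text tells. Its arguments: {"type":"object","properties":{"plan":{"type":"array"},"force":{"type":"number"}},"required":["plan"]}

```bash
mkdir -p pics; ls
python3 - <<'E'
from workcell import *
import cv2,pickle
d={}
for n in("scene","top","wrist"):
    c=camera(n); d[n]=c; cv2.imwrite(f"pics/{n}0.png",c["img"][:,:,::-1]); print(n,c["mtx"].tolist(),c["extrinsics"].round(4).tolist())
pickle.dump(d,open("cams.pkl","wb"))
print(get_obs())
E
```

```text
pics
scene [[487.6764630152591, 0.0, 323.27354011927787], [0.0, 487.6764630152591, 191.01430477614804], [0.0, 0.0, 1.0]] [[0.27, 0.8198, -0.505, 1.1407], [0.9629, -0.2329, 0.1367, -0.2368], [-0.0055, -0.5231, -0.8523, 1.1162], [0.0, 0.0, 0.0, 1.0]]
top [[486.38463255932675, 0.0, 318.2649649868028], [0.0, 486.38463255932675, 195.91067335565089], [0.0, 0.0, 1.0]] [[-0.0051, -0.9974, 0.0725, 0.4576], [-0.9997, 0.0069, 0.0251, -0.0771], [-0.0255, -0.0723, -0.9971, 1.3811], [0.0, 0.0, 0.0, 1.0]]
wrist [[309.70691628693146, 0.0, 323.80634353154426], [0.0, 309.70691628693146, 200.0490400011823], [0.0, 0.0, 1.0]] [[0.2601, 0.9186, 0.2975, 0.0866], [0.9656, -0.2465, -0.083, 0.624], [-0.0029, 0.3089, -0.9511, 0.3731], [0.0, 0.0, 0.0, 1.0]]
{'clock': 0.15, 'joint_pos': array([-1.3305692 ,  0.33269918, -0.06466829,  1.46073541,  0.02159798,
        1.3498821 , -0.08848403]), 'joint_velocities': array([ 7.04501534e-04, -2.75309870e-03, -5.08862120e-05, -3.57901394e-03,
       -4.89547613e-04, -7.45620933e-04,  9.08023047e-04]), 'tau': array([ 1.03140355e-03, -6.25825882e+01,  4.93884401e-02, -3.91856647e+01,
        1.62155041e-02,  7.37256662e-03, -3.86463819e-05]), 'position': array([0.16232851, 0.60327008, 0.230722  ]), 'ee_rot': array([ 1.31034543e-01,  9.91377670e-01, -5.12876471e-04, -4.15876079e-05]), 'ft_force': array([0.18131843, 0.37365913, 0.31569786]), 'torque': array([-0.0072324 ,  0.01345162, -0.0001819 ]), 'grasp_force': 0.0, 'grip_width': 1.0056980731587981}
```

View pics/scene0.png

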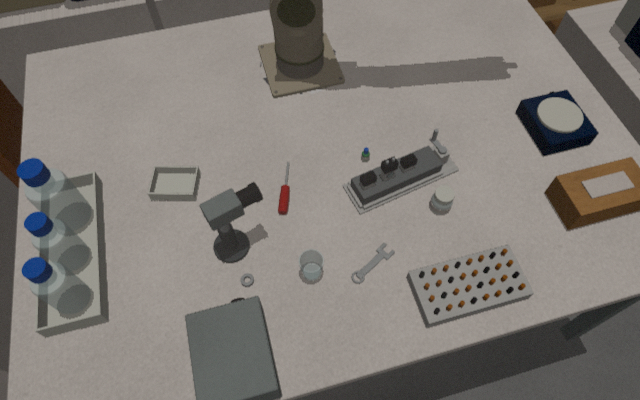

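View pics/top0.png

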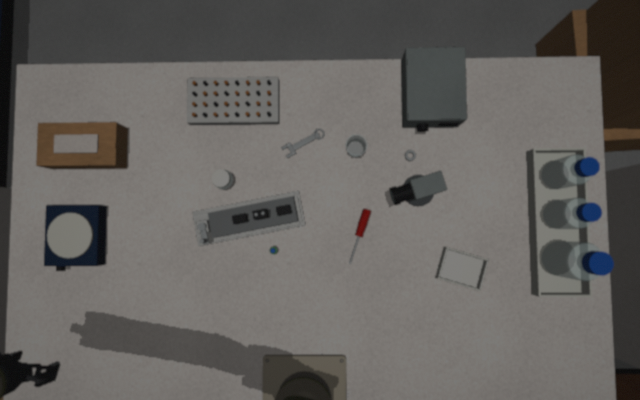

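The flow cell is in the middle slot (scene ~(390,163), top ~(262,213)). The turnbutton is at the left end in the top view (~(207,228)) and the inspection camera's lens is near top (390,196). I'll enlarge these next.

Run:
```python
import cv2,pickle,numpy as np
d=pickle.load(open("cams.pkl","rb"))
def crop(n,x,y,w,h,s):
    im=d[n]["img"][y:y+h,x:x+w,::-1]; im=cv2.resize(im,None,fx=s,fy=s,interpolation=cv2.INTER_CUBIC)
    im=np.clip(im*1.5,0,255).astype(np.uint8)
    for k in range(0,w,10): cv2.line(im,(k*s,0),(k*s,6 if (x+k)%50 else 14),(0,0,255),1); cv2.putText(im,str(x+k),(k*s+2,14),0,.35,(0,0,255))
    for k in range(10,h,10): cv2.line(im,(0,k*s),(6,k*s),(0,0,255),1); cv2.putText(im,str(y+k),(8,k*s+4),0,.35,(0,0,255))
    return im
cv2.imwrite("pics/c1.png",crop("scene",340,120,125,95,6))
cv2.imwrite("pics/c2.png",crop("top",190,185,125,65,6))
a=crop("scene",195,170,70,100,6);b=crop("top",380,165,60,50,6)
m=np.zeros((600,790,3),np.uint8); m[:600,:420]=a; m[:300,430:790]=b; cv2.imwrite("pics/c3.png",m)
```

```text
(no output)
```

View pics/c1.png

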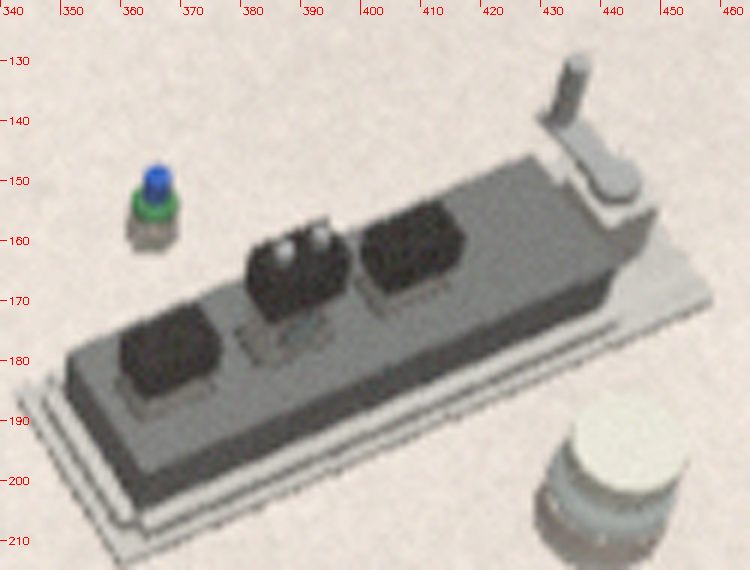

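View pics/c2.png

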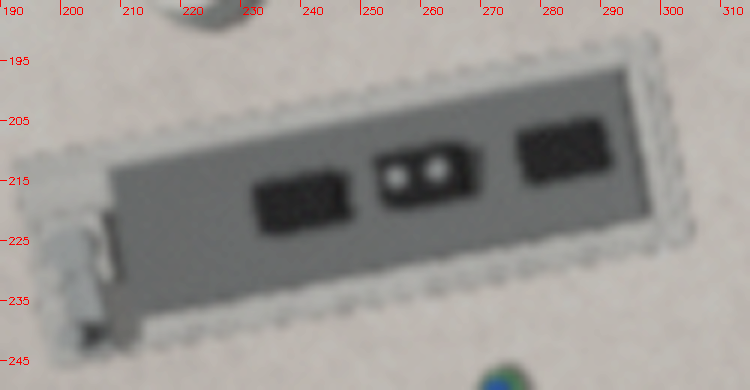

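View pics/c3.png

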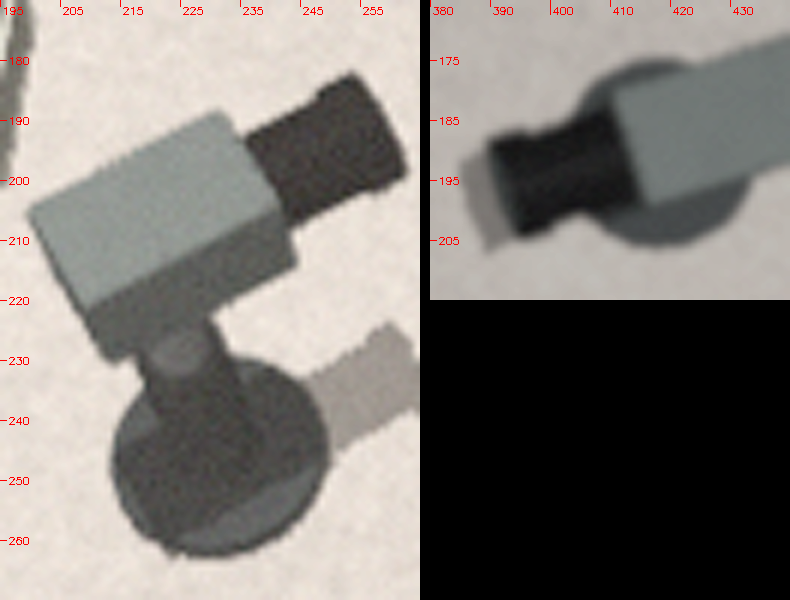

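```bash
cat > h.py <<'E'
import numpy as np,pickle
from scipy.optimize import least_squares
d=pickle.load(open("cams.pkl","rb"))
def proj(n,P):
    E=d[n]["extrinsics"];K=d[n]["mtx"];p=(np.atleast_2d(P)-E[:3,3])@E[:3,:3]; q=p@K.T; return q[:,:2]/q[:,2:]
def ray(n,px,z):
    E=d[n]["extrinsics"];K=d[n]["mtx"];r=E[:3,:3]@np.linalg.solve(K,[*px,1]); return E[:3,3]+r*(z-E[2,3])/r[2]
def place(x,y,z,yaw,L):
    c,s=np.cos(yaw),np.sin(yaw); return np.atleast_2d(L)@np.array([[c,s,0],[-s,c,0],[0,0,1]])+[x,y,z]
E
python3 - <<'E'
from h import *
t=.04
L=dict(a=[-.035,-.12,t],b=[.035,-.12,t],c=[-.035,.12,t],e=[.035,.12,t])
obs=[("scene",[(351,178.5),(363,198),(428,145.5),(441.8,165)],["a","b","c","e"]),
("top",[(208,212.7),(293.9,196.4),(298.2,220.5)],["e","b","a"])]
def f(p):
    r=[]
    for n,px,ks in obs: r.append((proj(n,place(p[0],p[1],.008,p[2],[L[k] for k in ks]))-px).ravel())
    return np.concatenate(r)
s=least_squares(f,[.45,.05,.18],loss="soft_l1"); print("rack",s.x.round(4),f(s.x).round(1))
x,y,w=s.x
cell=place(x,y,.008,w,[[0,-.03,0]])[0]
print("cell xy",cell)
print("nipple px pred", [proj(n,place(x,y,0,w,[[0,-.03,.018+.1]])).round(1) for n in("scene","top")])
print("blank top pred", [proj(n,place(x,y,0,w,[[0,yy,.018+.068] for yy in(-.09,.03)])).round(1) for n in("scene","top")])
print("peg top",ray("scene",(436,130),.099),"peg base",ray("scene",(433.7,139.7),.059),"pivot wing",ray("scene",(442,151.2),.059), ray("top",(202,225),.059))
for k in ((436,130,.099),(433.7,139.7,.059),(442,151.2,.059)):
    q=ray("scene",k[:2],k[2])-[x,y,0]; print("rackframe",np.cos(w)*q[0]+np.sin(w)*q[1],-np.sin(w)*q[0]+np.cos(w)*q[1])
# camera
B=[[.05,-.025,.025],[.05,.025,.025],[.13,-.025,.025],[.13,.025,.025],[0,0,0]]
# lens x axis points into... camera looks along -x; box at +x
def g(p,full=0):
    r=[]
    for n,px,idx in CO: r.append((proj(n,place(*p,[B[i] for i in idx]))-px).ravel())
    return np.concatenate(r)
CO=[("scene",[(199.7,204.7),(231.4,188),(242.2,203.5),(209.4,221),(257.8,190.2)],[2,0,1,3,4]),
    ("top",[(410,178.9),(414.7,199.4),(392.2,196.4),(439,171),(446,187)],[1,0,4,3,2])]
best=None
for y0 in np.arange(0,6.3,.5):
    s=least_squares(g,[.45,-.25,.19,y0],loss="soft_l1")
    if best is None or s.cost<best.cost: best=s
print("lens",best.x.round(4),best.cost,g(best.x).round(1))
print(ray("top",(418.3,190),.0),place(*best.x,[[.1,0,-.21],[-.09,0,0]]))
E
```

```text
rack [0.5002 0.1366 0.18  ] [-1.2 -0.9 -0.5  0.3 -0.1 -0.4  0.3 -0.9 -0.  -1.1 -0.5 -0.9 -0.2 -0. ]
cell xy [0.50560766 0.10709166 0.008     ]
nipple px pred [array([[389.4, 159.6]]), array([[259.9, 213.1]])]
blank top pred [array([[367.4, 175.5],
       [408.2, 158.3]]), array([[283.7, 209.4],
       [239.6, 217.7]])]
peg top [0.43711256 0.26451355 0.099     ] peg base [0.43885361 0.26531039 0.059     ] pivot wing [0.48080536 0.27181975 0.059     ] [0.47623738 0.27415302 0.059     ]
rackframe -0.03920358254319238 0.1371415929771179
rackframe -0.037348000745165935 0.1376138344348968
rackframe 0.005091322482640409 0.1365069911118338
lens [ 0.5422 -0.2273  0.1764  5.0288] 5.242553553254231 [-0.7  0.1  0.3 -0.7  0.4 -0.   0.1  0.7  0.5  0.2 -1.4  0.7  0.7 -0.3
 -1.   0.2  0.9 -1.9  0.8  1.6]
[ 0.57279505 -0.32620817  0.        ] [[ 0.57329044 -0.32231287 -0.03355823]
 [ 0.51416938 -0.14174515  0.17644177]]
```

```bash
cat >> h.py <<'E'
from scipy.spatial.transform import Rotation as Rn
def rel(o,p,a):
    "shift/turn in tool axes from present pose to TCP p, finger-line angle a"
    R=Rn.from_quat(o["ee_rot"]); y=np.array([np.cos(a),np.sin(a),0]); z=np.array([0,0,-1.]); 
    T=Rn.from_matrix(np.c_[np.cross(y,z),y,z])
    print("turn",(R.inv()*T).as_rotvec().round(3),"shift",R.inv().apply(np.array(p)-o["position"]).round(4))
    print("yaw",np.arctan2(*R.as_matrix()[[1,0],1]).round(3),"pos",o["position"].round(4))
E
python3 - <<'E'
from workcell import *
from h import *
rel(get_obs(),[.4385,.265,.16],-1.39)
print(ray("scene",(444.7,193),.065))
E
```

```text
turn [-0.000e+00  1.000e-03  2.698e+00] shift [-0.3546 -0.2548  0.071 ]
yaw 1.308 pos [0.1623 0.6033 0.2307]
[0.60710322 0.22445048 0.065     ]
```

Call:
{"method": "jog_arm", "body": {"plan": [[[0,0,0.12],[-0.03,-0.02,0],0.045],[[0,0,0.24],[-0.06,-0.043,0],0.045],[[0,0,0.36],[-0.09,-0.065,0],0.045],[[0,0,0.48],[-0.12,-0.086,0],0.045],[[0,0,0.6],[-0.15,-0.108,0],0.045],[[0,0,0.72],[-0.18,-0.13,0],0.045],[[0,0,0.84],[-0.21,-0.15,0],0.045],[[0,0,0.96],[-0.24,-0.172,0],0.045]]}}

```text
clock: 0.82
position: [0.3502, 0.3736, 0.2313]
ee_rot: [0.576, 0.817, 0.0, -0.0]
ft_force: [1.1, 0.3, 0.1]
grip_width: 0.527
grasp_force: 0.0
```

Run:
```python
from workcell import *
from h import *
o=get_obs();rel(o,[.4385,.265,.16],-1.39); print(o["joint_pos"].round(2),o["clock"],o["grip_width"])
```

```text
turn [-0.    -0.     1.732] shift [-0.132   0.0467  0.0712]
yaw 0.342 pos [0.3502 0.3736 0.2313]
[-1.09  0.08  0.19  1.77 -0.02  1.3  -0.55] 0.8167 0.5266652202992186
```

Call:
{"method": "jog_arm", "body": {"plan": [[[0,0,0.12],[-0.03,0.01,0],0.045],[[0,0,0.24],[-0.06,0.02,0],0.045],[[0,0,0.36],[-0.09,0.03,0],0.045],[[0,0,0.48],[-0.12,0.04,0],0.045],[[0,0,0.6],[-0.132,0.047,0.02],0.045],[[0,0,0.72],[-0.132,0.047,0.04],0.045],[[0,0,0.84],[-0.132,0.047,0.06],0.045],[[0,0,0.96],[-0.132,0.047,0.07],0.045]]}}

```text
clock: 1.48
position: [0.4379, 0.2661, 0.1589]
ee_rot: [0.889, 0.458, -0.001, 0.0]
ft_force: [-0.6, -0.1, -0.7]
grip_width: 0.523
grasp_force: 0.0
```

Call:
{"method": "jog_arm", "body": {"plan": [[[0,0,0.12],[0,0,0],0.045],[[0,0,0.24],[0,0,0],0.045],[[0,0,0.36],[0,0,0],0.045],[[0,0,0.48],[0,0,0],0.045],[[0,0,0.6],[0,0,0],0.045],[[0,0,0.72],[0,0,0],0.045],[[0,0,0.77],[0,0,0],0.045],[[0,0,0.77],[0,0,0],0.045]]}}

```text
clock: 2.15
position: [0.4385, 0.2671, 0.1611]
ee_rot: [0.996, 0.093, -0.0, 0.0]
ft_force: [-0.3, 0.1, -0.1]
grip_width: 0.525
grasp_force: 0.0
```

Run:
```python
from workcell import *
from h import *
import cv2
o=get_obs();rel(o,[.4385,.265,.066],-1.39); print(o["joint_pos"].round(2),o["clock"],o["grip_width"])
c=camera("wrist"); d["w1"]=c
im=c["img"]; print(c["extrinsics"].round(4).tolist())
pickle.dump(d,open("cams.pkl","wb"))
cv2.imwrite("pics/w1.png",np.clip(im[:,:,::-1]*1.4,0,255).astype(np.uint8))
def fish(P):
    E=c["extrinsics"];K=c["mtx"];q=(np.array(P)-E[:3,3])@E[:3,:3]; r=np.hypot(q[0],q[1]); t=np.arctan2(r,q[2]); return K[0,0]*t*q[:2]/r+K[:2,2]
for P in ([.4385,.265,.099],[.4385,.265,.059],[.5056,.1071,.110],[.5422,-.2273,.1764]): print(P,fish(P).round(1))
```

```text
turn [0.    0.    0.006] shift [-0.0003  0.002   0.0951]
yaw -1.384 pos [0.4385 0.2671 0.1611]
[-1.02  0.14  0.41  1.86 -0.06  1.15 -1.97] 2.15 0.5250765288256818
[[0.185, -0.9343, -0.3046, 0.5172], [-0.9827, -0.1755, -0.0588, 0.2818], [0.0015, 0.3102, -0.9507, 0.3037], [0.0, 0.0, 0.0, 1.0]]
[0.4385, 0.265, 0.099] [326.1 218.3]
[0.4385, 0.265, 0.059] [325.7 200.7]
[0.5056, 0.1071, 0.11] [542.5 176. ]
[0.5422, -0.2273, 0.1764] [724.2 221. ]
```

View pics/w1.png

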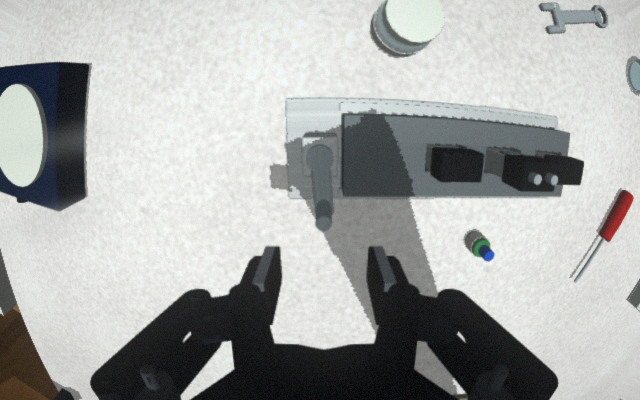

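The peg top is at wrist (323,223), about 3 mm from where I predicted it. The peg sits centred between the fingers, and the nipples are at (545,180) as expected. I'll go down and close on the peg.

Call:
{"method": "jog_arm", "body": {"plan": [[[0,0,0.006],[-0.002,0,0.03],0.045],[[0,0,0.006],[-0.002,0,0.06],0.045],[[0,0,0.006],[-0.002,0,0.08],0.045],[[0,0,0.006],[-0.002,0,0.095],0.045],[[0,0,0.006],[-0.002,0,0.095],0.02],[[0,0,0.006],[-0.002,0,0.095],0.0],[[0,0,0.006],[-0.002,0,0.095],0.0],[[0,0,0.006],[-0.002,0,0.095],0.0]], "force": 20}}

```text
clock: 2.87
position: [0.4371, 0.267, 0.0673]
ee_rot: [0.996, 0.092, 0.001, -0.0]
ft_force: [0.4, -0.1, -1.9]
grip_width: 0.128
grasp_force: 21.7
```

Run:
```python
from workcell import *
from h import *
o=get_obs();rel(o,[.4365,.266,.066],-1.39); print(o["ft_force"],o["grip_width"],o["grasp_force"])
# arc rows in tool axes at start
for k in range(1,14):
    t=min(k*.122,1.6); print(round(t,2), (.04*(1-np.cos(t))).round(4),(.04*np.sin(t)).round(4))
```

```text
turn [-0.001 -0.001  0.003] shift [-0.0008  0.0009  0.0013]
yaw -1.387 pos [0.4371 0.267  0.0673]
[ 0.44467646 -0.05677836 -1.85420843] 0.12846378508692058 21.70450061559677
0.12 0.0003 0.0049
0.24 0.0012 0.0097
0.37 0.0026 0.0143
0.49 0.0047 0.0188
0.61 0.0072 0.0229
0.73 0.0102 0.0267
0.85 0.0137 0.0302
0.98 0.0176 0.0331
1.1 0.0218 0.0356
1.22 0.0263 0.0376
1.34 0.0309 0.039
1.46 0.0357 0.0398
1.59 0.0406 0.04
```

Call:
{"method": "jog_arm", "body": {"plan": [[[0,0,-0.1],[0.0002,0.004,0],0.0],[[0,0,-0.2],[0.0008,0.0079,0],0.0],[[0,0,-0.3],[0.0018,0.0118,0],0.0],[[0,0,-0.4],[0.0032,0.0156,0],0.0],[[0,0,-0.5],[0.0049,0.0192,0],0.0],[[0,0,-0.6],[0.007,0.0226,0],0.0],[[0,0,-0.7],[0.0094,0.0258,0],0.0],[[0,0,-0.8],[0.0121,0.0287,0],0.0]]}}

```text
clock: 3.53
position: [0.4552, 0.2447, 0.0674]
ee_rot: [0.88, 0.475, 0.004, -0.002]
ft_force: [7.9, 18.2, -16.8]
grip_width: 0.133
grasp_force: 20.4
```

Run:
```python
from workcell import *
from h import *
o=get_obs();rel(o,[.484,.233,.067],.19); print(o["ft_force"],o["grip_width"],o["grasp_force"],o["joint_pos"].round(2))
for t in np.r_[np.arange(.1,.85,.1)]:
    v=.04*np.array([np.cos(t)*0+ (1-np.cos(t)),np.sin(t)]); 
    # start at angle .8: displacement in frame rotated by -.8
    p=lambda q:np.array([-np.cos(q),np.sin(q)])*.04
    w=p(.8+t)-p(.8); c,s=np.cos(.8),np.sin(.8); print(t.round(1),(c*w[0]-s*w[1]).round(4),(s*w[0]+c*w[1]).round(4))
```

```text
turn [ 0.004 -0.007 -0.77 ] shift [0.006  0.0305 0.0005]
yaw -0.58 pos [0.4552 0.2447 0.0674]
[  7.86482318  18.24188803 -16.83943424] 0.1332945457541689 20.363380014896393 [-0.85  0.25  0.31  1.95 -0.1   0.95 -1.08]
0.1 0.0002 0.004
0.2 0.0008 0.0079
0.3 0.0018 0.0118
0.4 0.0032 0.0156
0.5 0.0049 0.0192
0.6 0.007 0.0226
0.7 0.0094 0.0258
0.8 0.0121 0.0287
```

Call:
{"method": "jog_arm", "body": {"plan": [[[0,0,-0.1],[0.002,0.004,0],0.0],[[0,0,-0.2],[0.0028,0.0079,0],0.0],[[0,0,-0.3],[0.0038,0.0118,0],0.0],[[0,0,-0.4],[0.0052,0.0156,0],0.0],[[0,0,-0.5],[0.0069,0.0192,0],0.0],[[0,0,-0.6],[0.009,0.0226,0],0.0],[[0,0,-0.7],[0.0114,0.0258,0],0.0],[[0,0,-0.77],[0.0134,0.0283,0],0.0]]}}

```text
clock: 4.2
position: [0.4797, 0.2414, 0.0667]
ee_rot: [0.636, 0.772, -0.001, -0.005]
ft_force: [-34.8, 13.1, 15.9]
grip_width: 0.132
grasp_force: 24.5
```

Run:
```python
from workcell import *
from h import *
o=get_obs();rel(o,[.484,.233,.067],.19); print(o["ft_force"],o["grip_width"],o["grasp_force"],o["joint_pos"].round(2))
```

```text
turn [-0.007 -0.006  0.003] shift [-0.0091  0.0026 -0.0004]
yaw 0.193 pos [0.4797 0.2414 0.0667]
[-34.81143414  13.11540781  15.93181595] 0.1320545068360302 24.50145587325096 [-0.72  0.3   0.2   1.88 -0.08  0.97 -0.29]
```

Call:
{"method": "jog_arm", "body": {"plan": [[[0,0,0],[0,0,0],0.04],[[0,0,0],[0,0,0],0.04],[[0,0,0],[0,0,0],0.04],[[0,0,0],[0,0,-0.03],0.04],[[0,0,0],[0,0,-0.06],0.04],[[0,0,0],[0,0,-0.09],0.085],[[0,0,0],[0,0,-0.09],0.085],[[0,0,0],[0,0,-0.09],0.085]]}}

```text
clock: 4.87
position: [0.4863, 0.2363, 0.1586]
ee_rot: [0.64, 0.768, 0.002, 0.001]
ft_force: [0.0, -0.4, -0.6]
grip_width: 0.872
grasp_force: 0.0
```

Run:
```python
from workcell import *
from h import *
import cv2
o=get_obs();rel(o,[.5056,.1071,.15],.18); print(o["ft_force"],o["grip_width"])
for n,k in (("wrist","w2"),("scene","s2"),("top","t2")): d[k]=camera(n)
pickle.dump(d,open("cams.pkl","wb"))
a=cv2.resize(d["s2"]["img"][120:200,380:460],None,fx=5,fy=5,interpolation=2)
b=cv2.resize(d["t2"]["img"][180:260,190:270],None,fx=5,fy=5,interpolation=2)
w=d["w2"]["img"][20:220,:]
m=np.zeros((600,800,3),np.uint8);m[:400,:400]=a;m[:400,400:]=b;m[400:,:640]=w
cv2.imwrite("pics/m2.png",np.clip(m[:,:,::-1]*1.4,0,255).astype(np.uint8))
```

```text
turn [ 0.005 -0.002  0.001] shift [-0.1306 -0.0043  0.0084]
yaw 0.181 pos [0.4863 0.2363 0.1586]
[ 0.03273059 -0.38743909 -0.5957633 ] 0.8715376712152002
```

View pics/m2.png

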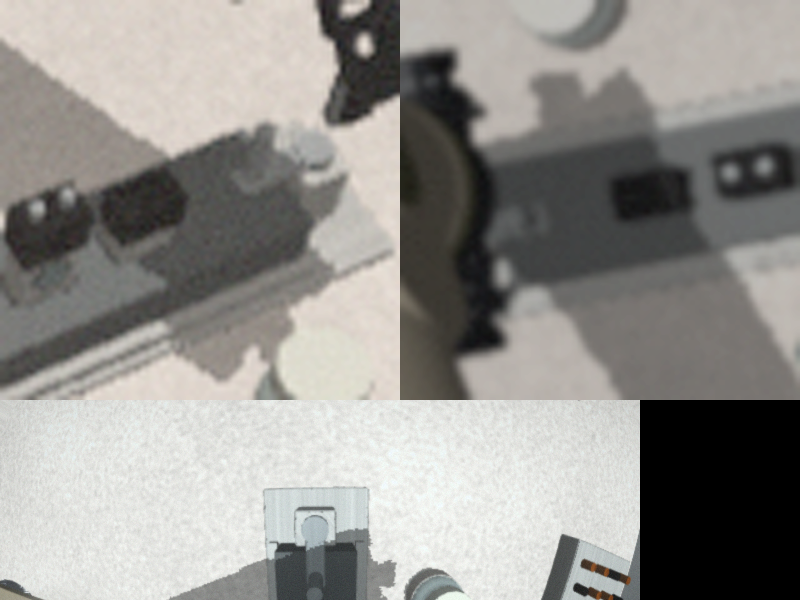

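The turnbutton lies straight along the rack axis, with its pivot at (315,528) and its peg end at (316,590) in the wrist strip, so it is fully across. I'll move over the cell.

Call:
{"method": "jog_arm", "body": {"plan": [[[0.005,-0.002,0],[-0.035,-0.001,0],0.085],[[0.005,-0.002,0],[-0.07,-0.002,0],0.085],[[0.005,-0.002,0],[-0.1,-0.003,0.005],0.085],[[0.005,-0.002,0],[-0.131,-0.004,0.008],0.085],[[0.005,-0.002,0],[-0.131,-0.004,0.008],0.085],[[0.005,-0.002,0],[-0.131,-0.004,0.008],0.085]]}}

```text
clock: 5.52
position: [0.5042, 0.1044, 0.1472]
ee_rot: [0.641, 0.767, -0.004, -0.001]
ft_force: [-0.2, 1.3, 0.2]
grip_width: 0.995
grasp_force: 0.0
```

Run:
```python
from workcell import *
from h import *
import cv2
o=get_obs();rel(o,[.5056,.1071,.077],.18); print(o["grip_width"])
c=d["w3"]=camera("wrist")
pickle.dump(d,open("cams.pkl","wb"))
im=c["img"][:,:,::-1].copy()
def fish(P):
    E=c["extrinsics"];K=c["mtx"];q=(np.array(P)-E[:3,3])@E[:3,:3]; r=np.hypot(q[0],q[1]); t=np.arctan2(r,q[2]); return K[0,0]*t*q[:2]/r+K[:2,2]
C=[(0,0),(1,1),(1,-1),(-1,-1),(-1,1)]
im=np.clip(im*1.4,0,255).astype(np.uint8)
u,v=fish([.5056,.1071,.11]); s=4; x0,y0=int(u)-80,int(v)-60
im=cv2.resize(im[y0:y0+140,x0:x0+180],None,fx=s,fy=s,interpolation=2)
L=[[.012*i,-.03+.019*j,.110] for i,j in C]+[[0,-.03,.118],[-.035,-.12,.048],[.012,.049,.086],[-.012,.049,.086],[-.012,.011,.086]]
for P in place(.5002,.1366,0,.18,L):
    q=((fish(P)-[x0,y0]+.5)*s).astype(int); cv2.circle(im,tuple(q.tolist()),3,(0,0,255),1)
cv2.imwrite("pics/w3.png",im); print(x0,y0,im.shape)
```

```text
turn [-0.007  0.003 -0.002] shift [0.0025 0.0024 0.0702]
yaw 0.178 pos [0.5042 0.1044 0.1472]
0.9948002256924992
246 167 (560, 720, 3)
```

View pics/w3.png

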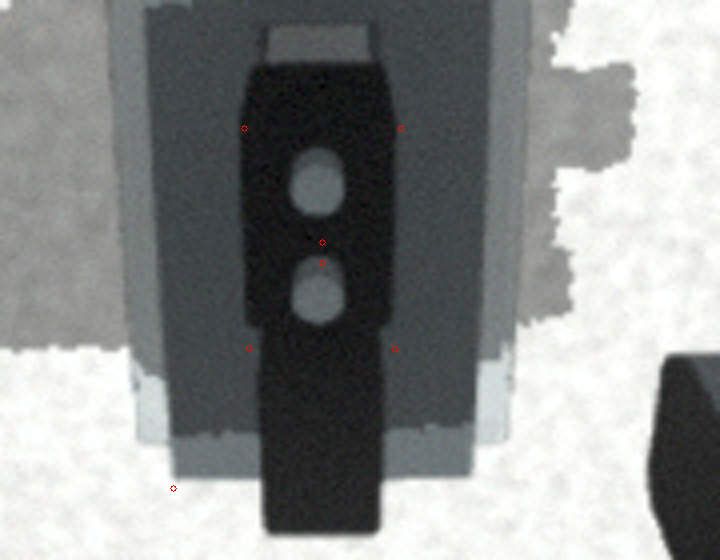

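The nipples are at (318,190) and (318,300) in the crop, so the cell sits about 2.5 mm further along +y than my estimate and is well centred between the fingers. I'll correct for that and go down.

Call:
{"method": "jog_arm", "body": {"plan": [[[-0.005,0.002,0],[0.004,0.001,0.02],0.085],[[-0.005,0.002,0],[0.004,0.001,0.04],0.085],[[-0.005,0.002,0],[0.004,0.001,0.055],0.085],[[-0.005,0.002,0],[0.004,0.001,0.07],0.085],[[-0.005,0.002,0],[0.004,0.001,0.07],0.085],[[-0.005,0.002,0],[0.004,0.001,0.07],0.085],[[-0.005,0.002,0],[0.004,0.001,0.07],0.085]]}}

```text
clock: 6.15
position: [0.5048, 0.1113, 0.0789]
ee_rot: [0.639, 0.769, 0.0, 0.0]
ft_force: [0.3, 0.0, 0.9]
grip_width: 0.996
grasp_force: 0.0
```

Run:
```python
from workcell import *
from h import *
o=get_obs();rel(o,[.5045,.1095,.077],.18); print(o["ft_force"],o["grip_width"])
```

```text
turn [ 0.001 -0.     0.003] shift [-0.0018 -0.0006  0.0019]
yaw 0.183 pos [0.5048 0.1113 0.0789]
[0.28014123 0.01940743 0.86180961] 0.996099335920617
```

Call:
{"method": "jog_arm", "body": {"plan": [[[0,0,0],[-0.002,-0.0005,0.001],0.06],[[0,0,0],[-0.002,-0.0005,0.001],0.04],[[0,0,0],[-0.002,-0.0005,0.001],0.03],[[0,0,0],[-0.002,-0.0005,0.001],0.02],[[0,0,0],[-0.002,-0.0005,0.001],0.01],[[0,0,0],[-0.002,-0.0005,0.001],0.01],[[0,0,0],[-0.002,-0.0005,0.001],0.01],[[0,0,0],[-0.002,-0.0005,0.001],0.01]], "force": 40}}

```text
clock: 6.82
position: [0.5045, 0.1085, 0.0776]
ee_rot: [0.64, 0.768, 0.0, 0.0]
ft_force: [-0.6, 0.6, 4.6]
grip_width: 0.275
grasp_force: 39.9
```

Run:
```python
from workcell import *
from h import *
o=get_obs();rel(o,[.5045,.1095,.2],.18); print(o["ft_force"],o["grip_width"],o["grasp_force"],o["joint_pos"].round(2))
```

```text
turn [ 0.    -0.     0.002] shift [ 0.001   0.0002 -0.1224]
yaw 0.182 pos [0.5045 0.1085 0.0776]
[-0.56888735  0.58319956  4.64202837] 0.27453067720224794 39.8972350358963 [-0.57  0.24  0.3   1.94 -0.09  0.98 -0.05]
```

Call:
{"method": "jog_arm", "body": {"plan": [[[0,0,0],[0,0,-0.008],0.01],[[0,0,0],[0,0,-0.02],0.01],[[0,0,0],[0,0,-0.035],0.01],[[0,0,0],[0,0,-0.055],0.01],[[0,0,0],[0,0,-0.08],0.01],[[0,0,0],[0,0,-0.105],0.01],[[0,0,0],[0,0,-0.122],0.01],[[0,0,0],[0,0,-0.122],0.01]]}}

```text
clock: 7.48
position: [0.5059, 0.1088, 0.2032]
ee_rot: [0.64, 0.768, 0.002, 0.001]
ft_force: [-0.4, -0.1, -1.5]
grip_width: 0.279
grasp_force: 39.4
```

Run:
```python
from workcell import *
from h import *
import cv2
o=get_obs();rel(o,[.5142,-.1417,.196],-1.2544); print(o["ft_force"],o["grip_width"],o["grasp_force"])
for n,k in (("wrist","w4"),("scene","s4"),("top","t4")): d[k]=camera(n)
pickle.dump(d,open("cams.pkl","wb"))
a=cv2.resize(d["s4"]["img"][90:220,340:470],None,fx=3,fy=3,interpolation=2)
b=cv2.resize(d["s4"]["img"][165:270,190:290],None,fx=4,fy=4,interpolation=2)[:390,:400]
w=d["w4"]["img"][0:200,:]
m=np.zeros((600,800,3),np.uint8);m[:390,:390]=a;m[:390,400:]=b;m[400:,:640]=w
cv2.imwrite("pics/m4.png",np.clip(m[:,:,::-1]*1.4,0,255).astype(np.uint8))
```

```text
turn [ 0.004 -0.005  1.436] shift [-0.2478 -0.0372  0.0067]
yaw 0.182 pos [0.5059 0.1088 0.2032]
[-0.42406852 -0.14709577 -1.54635456] 0.2785340377317692 39.43051993846893
```

View pics/m4.png

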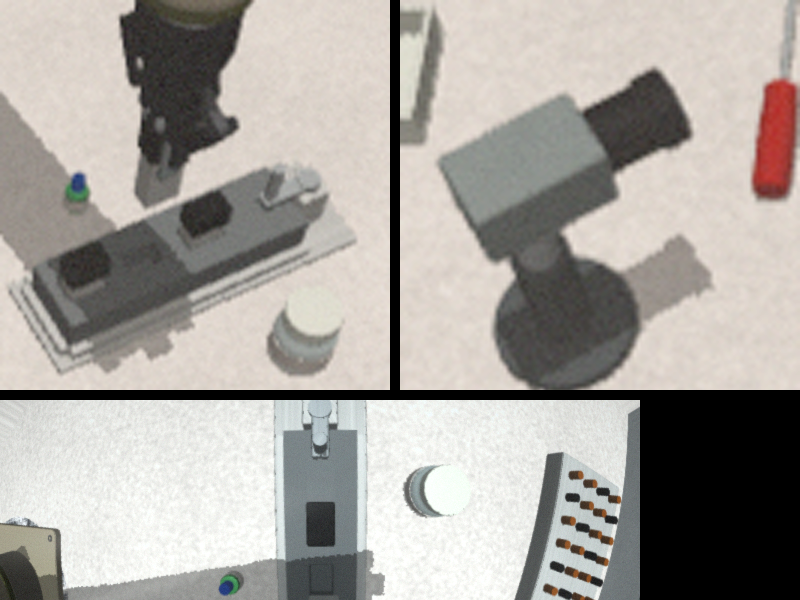

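The cell is out and hanging from the fingers. The rack and both blanks are in place and the turnbutton is across. I'll move towards the camera.

Call:
{"method": "jog_arm", "body": {"plan": [[[0,0,0.1],[-0.015,-0.002,0],0.01],[[0,0,0.21],[-0.035,-0.005,0],0.01],[[0,0,0.33],[-0.06,-0.009,0],0.01],[[0,0,0.45],[-0.085,-0.013,0],0.01],[[0,0,0.57],[-0.11,-0.016,0],0.01],[[0,0,0.69],[-0.13,-0.019,0],0.01],[[0,0,0.79],[-0.145,-0.021,0],0.01],[[0,0,0.85],[-0.15,-0.022,0],0.01]]}}

```text
clock: 8.3
position: [0.5089, -0.0461, 0.1978]
ee_rot: [0.902, 0.432, -0.001, -0.0]
ft_force: [-0.3, -0.2, -1.9]
grip_width: 0.272
grasp_force: 39.4
```

Run:
```python
from workcell import *
from h import *
import cv2
o=get_obs();rel(o,[.5142,-.1417,.192],-1.2544); print(o["ft_force"],o["grip_width"],o["grasp_force"],o["joint_pos"].round(2))
```

```text
turn [-0.     0.003  0.577] shift [-0.0712  0.0641  0.0059]
yaw -0.677 pos [ 0.5089 -0.0461  0.1978]
[-0.26800304 -0.1670302  -1.94747372] 0.2720294301505247 39.435482025146484 [-0.46  0.1   0.49  1.83 -0.05  1.23 -0.63]
```

Call:
{"method": "jog_arm", "body": {"plan": [[[0,0,0.1],[-0.012,0.01,0.001],0.01],[[0,0,0.22],[-0.027,0.024,0.002],0.01],[[0,0,0.34],[-0.043,0.039,0.003],0.01],[[0,0,0.45],[-0.058,0.052,0.004],0.01],[[0,0,0.54],[-0.067,0.06,0.005],0.01],[[0,0,0.577],[-0.071,0.064,0.006],0.01],[[0,0,0.577],[-0.071,0.064,0.006],0.01],[[0,0,0.577],[-0.071,0.064,0.006],0.01]]}}

```text
clock: 8.97
position: [0.5158, -0.1377, 0.1924]
ee_rot: [0.987, 0.164, -0.001, -0.0]
ft_force: [-0.4, 0.7, 0.0]
grip_width: 0.274
grasp_force: 39.4
```

Run:
```python
from workcell import *
from h import *
import cv2
o=get_obs();rel(o,[.5142,-.1417,.190],-1.2544); print(o["ft_force"],o["grip_width"],o["grasp_force"],o["clock"])
for n,k in (("wrist","w5"),("scene","s5"),("top","t5")): d[k]=camera(n)
pickle.dump(d,open("cams.pkl","wb"))
print(d["w5"]["extrinsics"].round(4).tolist())
a=cv2.resize(d["s5"]["img"][120:270,190:323],None,fx=4,fy=4,interpolation=2)[:,:]
b=cv2.resize(d["w5"]["img"][:,:],None,fx=.42,fy=.42,interpolation=3)
b2=d["w5"]["img"][0:300,190:450]
m=np.zeros((600,800,3),np.uint8);m[:600,:532]=a;m[:168,532:800]=b[:,:268];m[200:500,536:796]=b2
cv2.imwrite("pics/m5.png",np.clip(m[:,:,::-1]*1.4,0,255).astype(np.uint8))
```

```text
turn [-0.001  0.001  0.012] shift [-0.0028  0.0033  0.0024]
yaw -1.242 pos [ 0.5158 -0.1377  0.1924]
[-0.37465368  0.71074612  0.03726811] 0.27447580895405405 39.41746115684509 8.9667
[[0.3225, -0.8996, -0.2946, 0.5918], [-0.9466, -0.3063, -0.1009, -0.1122], [0.0005, 0.3114, -0.9503, 0.3348], [0.0, 0.0, 0.0, 1.0]]
```

View pics/m5.png

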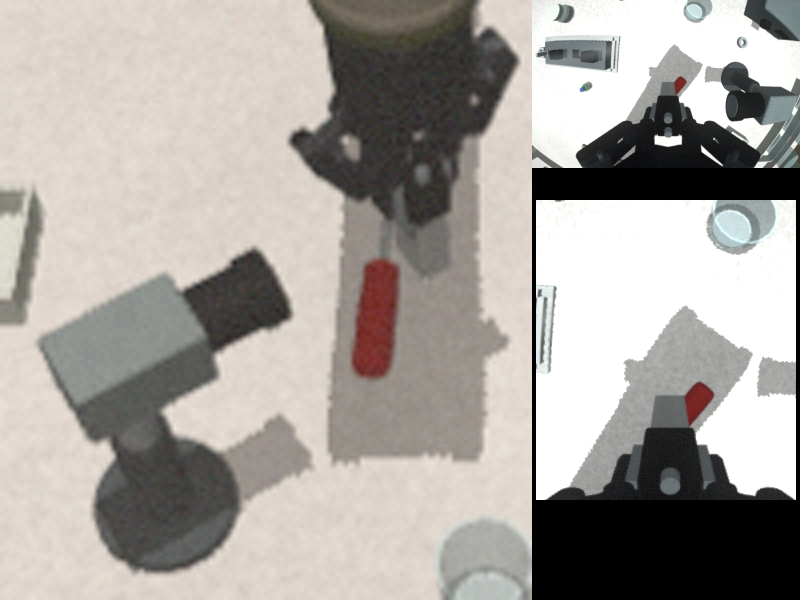

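The cell is upright in front of the lens. The barrel front appears in the wrist view at about full-image pixel (489,252). I'll use that to check the lens position numerically.

Run:
```python
from h import *
import cv2
c=d["w5"]; g=cv2.cvtColor(c["img"],cv2.COLOR_RGB2GRAY)
for y in range(204,304,4): print(y,"".join("%4d"%v for v in g[y,452:552:4]))
def fish(P):
    E=c["extrinsics"];K=c["mtx"];q=(np.atleast_2d(P)-E[:3,3])@E[:3,:3]; r=np.hypot(q[:,0],q[:,1]); t=np.arctan2(r,q[:,2]); return K[0,0]*(t/r)[:,None]*q[:,:2]+K[:2,2]
t=np.linspace(0,2*np.pi,13)[:-1]
for h in (.17,.1764,.183):
    p=[.5422,-.2273,h,-1.2544]
    q=fish(place(*p,np.c_[0*t,.023*np.cos(t),.023*np.sin(t)])); print(h,q.mean(0).round(1),q.min(0).round(1),q.max(0).round(1))
    print(" box",fish(place(*p,[[.05,-.025,.025],[.05,.025,.025]])).round(1).tolist())
```

```text
204  198  50  60  60  61  59  59  59  55  37  31  28  30  31  34  29  33  38  59  57  51  57  53 161 154
208  200 160  62  63  62  59  63  61  59  62  52  25  28  26  29  31  39  48  54  45  51  50  53  51  48
212  194 197 145  58  63  58  59  60  59  58  59  57  43  29  25  27  40  50  49  44  41  47  49  53  48
216  195 200 197 188  69  53  32  27  25  23  21  29 152 105  33  27  38  51  45  40  42  41  45  46  45
220  196 201 188 194 180  24  26  27  19  25  24  22  18  36  56  23  28  29  27  29  26  26  39  42  47
224  196 199 189 189  26  29  28  22  26  27  21  19  23  20  23  17  24  22  19  17  20  16  24  22  45
228  202 189 190 145  28  49  49  48  27  23  23  21  22  23  23  21  23  22  19  21  21  22  23  23  27
232  198 195 194  42  47  45  48  48  52  26  21  22  25  21  19  20  19  20  21  24  23  21  25  21  26
236  198 195 194  31  44  50  49  45  45  21  22  24  17  19  19  22  21  21  20  25  18  21  26  28  21
240  195 193 190  43  50  49  45  46  44  42  22  19  28  25  23  25  26  23  23  21  21  20  21  18  19
244  195 193 164  48  46  48  49  49  48  84  21  
[... 1082 characters left out ...]
82  69  42  41  45  46
288  189 190 198 192 188 178  49  65 105 105 140 181 195 195 188 184 186 185 183 177 184  63  44  43  73
292  190 196 201 188 189 189 195 191 189 184 184 187 186 187 182 185 184 185 182 182 182 189  61  43  91
296  193 186 189 193 190 188 188 189 193 190 189 189 186 184 186 190 184 183 183 183 181 179 180  69  95
300  187 188 194 181  82 146 189 190 188 187 188 185 191 194 188 180 181 182 183 181 177 183 182 185 178
0.17 [468.9 244.4] [454.2 209.3] [485.8 280.1]
 box [[536.9, 290.7], [558.0, 221.5]]
0.1764 [473.  248.8] [457.6 212.7] [490.7 285.5]
 box [[541.8, 295.8], [564.2, 225.4]]
0.183 [477.4 253.6] [461.2 216.4] [496.2 291.3]
 box [[547.0, 301.3], [570.8, 229.7]]
```

Call:
{"method": "jog_arm", "body": {"plan": [[[0,0,0.005],[-0.002,0.002,0.0005],0.01],[[0,0,0.01],[-0.003,0.003,0.001],0.01],[[0,0,0.01],[-0.003,0.003,0.001],0.01],[[0,0,0.01],[-0.003,0.003,0.001],0.01],[[0,0,0.01],[-0.003,0.003,0.001],0.01],[[0,0,0.01],[-0.003,0.003,0.001],0.01]]}}

```text
clock: 9.62
position: [0.5143, -0.1422, 0.1923]
ee_rot: [0.988, 0.157, 0.0, -0.0]
ft_force: [-0.7, 0.5, -1.2]
grip_width: 0.272
grasp_force: 39.4
```

Run:
```python
from workcell import *
from h import *
import cv2
o=get_obs();rel(o,[.5142,-.1417,.1915],-1.2544); print(o["grasp_force"],o["joint_velocities"].round(3))
c=camera("scene"); d["scene"]=c
# pred. cell corners bottom/side in scene vs image
p=[*o["position"][:2],o["position"][2]-.0136,-1.2544]
print(proj("scene",place(*p,[[i*.01,j*.016,-.046] for i in(-1,1) for j in(-1,1)])).round(1).tolist())
g=cv2.cvtColor(c["img"],cv2.COLOR_RGB2GRAY)
for y in range(164,194): print(y,"".join("%4d"%v for v in g[y,276:310]))
```

```text
turn [-0. -0. -0.] shift [ 0.0001 -0.0004  0.0008]
yaw -1.255 pos [ 0.5143 -0.1422  0.1923]
39.42294538021088 [ 0.001 -0.     0.001 -0.001 -0.    -0.    -0.002]
[[293.0, 175.6], [300.1, 184.9], [285.9, 179.5], [292.9, 188.9]]
164   39  42  42  32  43  39  36  37  31  32  42  36  39  32  36  51  76  71  68  40  41  40  44  53  68  47  81 102  99  98 104 112 139 152
165   38  34  38  37  39  37  40  38  40  35  41  42  42  34  40  40  60  65  57  35  35  30  35  46  66  73  96 101 104 103 102 113 136 153
166   38  38  37  40  38  37  38  37  39  35  46  59  41  37  38  33  42  47  42  37  32  40  38  46  72  97 101 101 101 103 103 108 139 153
167   43  40  39  34  38  42  37  37  37  45  61  71  49  38  34  32  35  38  35  31  36  37  29  43  69 102 103 101 101 103 105 112 139 153
168   38  43  44  42  54  40  41  37  40  48  65  65  51  29  39  36  38  37  35  34  38  40  38  41  66 103 106 103 102 101 104 118 152 152
169   48  47  65  78  61  36  36  36  40  47  67  65  57  38  28  37  39  38  41  38  36  33  32  40  75 105 103 105 102 100 102 110 134 152
170   83  84  89  95  80  53
[... 2655 characters left out ...]
 104 102 103 103  94  52  50  52  49  53  51  49  44  66 102 101  94  85  89  93  95 101 103 101 103 103 101  99 100 101  98 118 152 154
190  102 104 102 103  88  49  46  50  53  46  54  51  54  73 104 103 101  97 100 101 103 102 104 105 101 101 101 103 103  99 105 112 138 152
191  106 104 103 101  78  47  49  53  49  52  50  46  49  69 104 104 104 104 105 101 103 105 104 104 103 104 105 105 102 102 104 103 117 153
192  105 102 103  99  77  49  48  44  52  49  49  51  51  73 103 107 101 102 108 104 104 102 104 101 101 104 102 105 107 105 105 107 120 152
193  105 104 100  97  64  50  49  50  53  48  52  51  52  70 103 102 101 103 105 104 106 103 103 102 104 104 100 104 105 100 100 104 121 152
```

```bash
python3 -c "
from workcell import *
print(hand_in())"
```

```text
the job is handed in; nothing more can be done
None
```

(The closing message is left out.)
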